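Pump up the cleaning sprayer on the printer-repair bench

TASK

Bring the pressure sprayer on the repair bench up to working pressure: with the fingertips press its palm knob down to the bottom and let it spring back up, again and again, until the gauge pin beside the pump stands fully out of its boss, and finish with the knob up. The sprayer stays standing where it is, so do not lift, tip or shove it along. Do not touch the pin itself, and leave the other things on the bench where they are.

Things in the scene. Friction and masses are not known exactly. Their poses are not given: they have to be found in the camera images.
- sprayer: loose standing pressure sprayer, 1 to 1.7 kg: white tank on a black foot 132 mm wide; black head, top 189 mm high, pump guide to 200 mm. Origin: centre of its underside, z = pump axis. Near head height the brass nozzle reaches 103 mm out along +y, the pistol grip 115 mm along -y (thumb lever to 206 mm high), the gauge boss 58 mm along +x
- knob_top (a point): centre of the flat top of the pump's black palm knob (46 mm flat, 53 mm over its rim, 20 mm thick), on the sprayer's axis, 260 mm above the bench when the knob is up. The point moves with the knob
- pump (a joint): travel of the palm knob, m: 0 = up (its spring returns it), 0.036 = fully down on its stop; pressing moves it straight down. About 3 N to start, 11 N near the bottom. Each full stroke adds pressure; the knob must come back up before the next stroke counts. Three to five full strokes are needed; more do no harm
- pin_tip (a point): top of the round pressure-gauge pin (aluminium, 11 mm in diameter) that rises straight up out of the black boss beside the pump, 48 mm from the sprayer's axis along its +x. When in, it shows 2 mm above the boss, 188 mm above the bench
- pin (a joint): how far the gauge pin stands out, m: near 0 = in (no pressure), about 0.019 = fully out (working pressure). It stays in while the first pressure builds, then pops out over the last two or three strokes and stays where the pressure has put it
- cleaner_bottle: white bottle of cleaner with a blue screw cap and paper label, 72 mm diameter, 165 mm tall, standing; has no pump. Bystander. Origin: centre of its underside
- duster_can: green air-duster can with a white cap, 64 mm diameter, 175 mm tall, standing. Bystander. Origin: centre of its underside
- tape_roll: orange roll of tape lying flat, 88 mm diameter, 45 mm high. Bystander. Origin: centre of its underside
- screwdriver: screwdriver with a black handle, 170 mm long, lying on the bench. Bystander. x along its length, handle to -x
- roller_unit: paper pick-up roller in a grey cradle, 105 x 24 x 29 mm, lying on the bench. Bystander. Origin: centre of its underside
- screw_tray: open aluminium screw tray, 85 x 130 x 22 mm. Bystander. Origin: centre of its underside
- toner_unit: black toner cartridge, 85 x 300 x 70 mm, lying at the side of the bench. Bystander. Origin: centre of its underside

How it is judged:
By the outcome, as a careful person would: the job done as asked, in the order asked, and still so for the second after the job is handed in, with the robot touching nothing.
It also fails if it takes over 48 s, if anything falls off the work surface, if the arm or the gripper's body presses on something with over 40 N, if the wrist force passes 120 N, or if a joint passes its speed limit or range.

ROBOT

A 6-joint arm with a two-finger parallel gripper is mounted at the origin on the work surface. World frame = base frame: x ahead of the robot, y to its left, z up, the work surface at z = 0. Lengths are in m, angles in rad, forces in N, time in s.
With the tool pointing down it reaches from about 0.225 to 0.875 m from the base axis. Payload 3.4 kg.
Tool frame: the origin (TCP) lies between the finger pads; the fingertips stand 8 mm ahead of it and the grasp point (between the pads) lies 11 mm behind it; z points along the fingers, y is the line along which they close (so a half turn about z gives the same grasp; the last joint's range is limited). The gripper opens to 85 mm and grips with 20 to 120 N. Pads are 22 mm wide; open, the fingers measure 114 mm over their backs; the gripper's body (76 mm by 85 mm) begins 54 mm behind the grasp point. The pads swing forward as they close: fully open they stand 13 mm farther back than shut.
Start: joints at [-1.302, 0.276, 1.505, -0, 1.361, -0.121], TCP at [0.219, -0.532, 0.239] pointing down, gripper open.
Joint ranges: [-2.89, 2.89], [-0.75, 2.08], [0.22, 2.7], [-1.18, 4.32], [0.11, 2.71], [-2.7, 2.7]. Speed limits (rad/s): [2.57, 2.57, 3.14, 3.14, 3.14, 3.14].

INTERFACE

Orientations are given as a unit quaternion [w, x, y, z].
In Python, from rig import manip gives the robot as it stands.
- The arm moves only by the tool move_arm, never from a script. Its argument "deltas" is a list that holds one entry, the list of rows, each a list of 5 numbers: the shift along the tool's x, y, z normalised to -1 to 1, where 1 is 80 cm, then the turn about the tool's z normalised to -1 to 1, where 1 is 120 degrees, then the closure, from -1 (fully open) to 1 (shut). In form: [[[tx, ty, tz, twist, grip], ...]]. A call has 1 to 12 rows; each row is the pose to reach, as a shift and turn from the pose commanded when the call began, along the tool's axes at that moment; what a row does not reach only later rows make up. A row lasts 1/10 s, in which the tool goes at most 50 mm and 8.59 degrees, less where a joint would pass 70% of its speed; a pose out of reach is approached as far as the arm can. A call with a number of a shift or a turn outside -1 to 1 is refused whole. A call with a gripper value outside its range is refused whole. The fingers move at their own pace and stop on an object; "squeeze" is the grip in N (left out, the last holds). Time passes only in rows, so rows that repeat a pose let the fingers close. It gives the time, the measured TCP pose, the force, the opening and the grip force at its end, in the units of the state.
- manip.get_state(): the state, without advancing time (a new reading comes with each control period).
- manip.get_image(name): name is "side" or "top"; returns the picture (384x512x3 uint8, red, green, blue); there is no depth.
- manip.camera_params(name): a dict with "fx", "fy", "cx", "cy" (pixels), "dist" ([k1, k2, p1, p2, k3] as OpenCV has them; the pictures are not rectified), "R" (3x3) and "t" (3): a world point X has camera coordinates R X + t. Camera axes: x right, y down, z forward; pixel columns grow to the right and rows downward; lengths in m; the calibration is good to about 2 mm. A picture is of the moment at which its call begins. camera_params takes no time and is no camera call.
- manip.sign_off(): hands the job in; it is judged then, once.
The state is a dict: "clock": time; "qpos": joint angles; "qd": joint speeds; "effort": joint torques, N m; "position": TCP position; "ee_rot": TCP orientation; "contact_force": force on the tool from outside, world axes, zero at the start; "moment": the same for the moment, N m; "width": finger opening in m; "gripper_force": force on a finger pad.
Only numpy, scipy, OpenCV 4.12 (cv2) and the standard library are available. Lean on these libraries where they do the work, as an engineer would, in place of code of your own. Each camera call takes 0.05 s, during which the arm holds its last target. There are 200 camera calls.

## Working session

There is one attempt and no reset: what is moved stays moved. The work goes in short steps, Python scripts to look and compute and a tool call to move; the robot and the scene stay as the last step left them, time stands still between calls to the robot, and variables do not carry over. Pictures are saved under pics/ and viewed, at most 10 in all, crops included, and the job is handed in when it is done.

Besides the shell and the picture viewer there is one more tool, called after "Emit:" as a command line: name --argument value ..., lists and objects as JSON in quotes. move_arm: Moves the arm, as the interface text tells. Scaled input: -1 to 1 covers 80 cm each way for a shift and 120 degrees each way for a turn. Its arguments: {"type":"object","properties":{"deltas":{"type":"array","items":{"type":"array","items":{"type":"array","items":{"type":"number","minimum":-1,"maximum":1}}}},"squeeze":{"type":"number"}},"required":["deltas"]}

```bash
mkdir -p pics; python3 - <<'E'
from rig import manip
import cv2
for n in("side","top"):
    cv2.imwrite(f"pics/{n}0.png",cv2.cvtColor(manip.get_image(n),cv2.COLOR_RGB2BGR)); print(manip.camera_params(n))
s=manip.get_state();print(s)
E
```

```text
{'fx': 488.356040455274, 'fy': 488.356040455274, 'cx': 257.8586290286857, 'cy': 195.84012114567628, 'dist': array([-0.20362161,  0.        ,  0.        ,  0.        ,  0.        ]), 'R': array([[-0.84423216, -0.53566945, -0.0181738 ],
       [-0.39449751,  0.64397953, -0.65548614],
       [ 0.36282746, -0.54621297, -0.7549885 ]]), 't': array([0.43419426, 0.4237525 , 1.32898331])}
{'fx': 418.46190998849215, 'fy': 418.46190998849215, 'cx': 258.80401411632147, 'cy': 185.7601254024698, 'dist': array([-0.15224032,  0.        ,  0.        ,  0.        ,  0.        ]), 'R': array([[-0.0286997 , -0.99957889,  0.00428662],
       [-0.99508522,  0.02816357, -0.09493272],
       [ 0.09477202, -0.00699009, -0.99547446]]), 't': array([-0.10671482,  0.61506349,  1.35685016])}
{'clock': 0.1, 'qpos': array([-1.30202195e+00,  2.76547175e-01,  1.50597745e+00, -8.28470822e-07,
        1.36070027e+00, -1.20978277e-01]), 'qd': array([ 0.00033007, -0.00137968, -0.00619062, -0.00057902,  0.00109446,
       -0.00150538]), 'effort': array([ 8.36560430e-04, -4.17701089e+01, -2.46404743e+01, -2.37063796e-04,
        5.75744722e-03, -4.72191800e-06]), 'position': array([ 0.21836506, -0.53144569,  0.23852899]), 'ee_rot': array([-8.13866667e-04,  9.81071282e-01,  1.93645224e-01, -6.06590421e-05]), 'contact_force': array([-0.14062545, -0.12008983,  0.45928837]), 'moment': array([ 0.03898331,  0.03820925, -0.02647557]), 'gripper_force': 0.0, 'width': 0.08557493966960739}
```

View pics/side0.png

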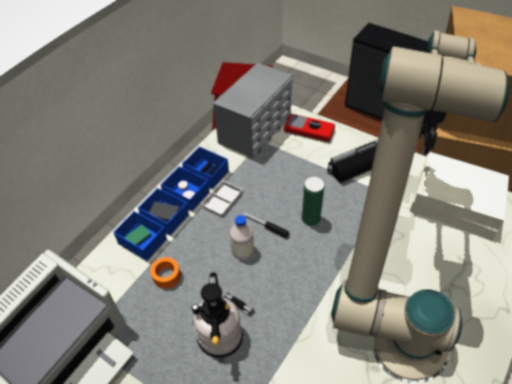

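View pics/top0.png

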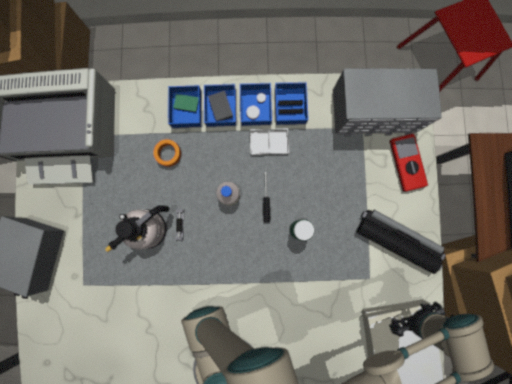

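The sprayer stands on the left. In the side view it is at about (217,320) with its knob near (211,293); in the top view the knob is near (125,229) and the nozzle near (108,248). I'll enlarge both.

```bash
python3 - <<'E'
import cv2,numpy as np
a=cv2.imread("pics/side0.png")[262:362,170:270];b=cv2.imread("pics/top0.png")[190:265,90:190]
b=cv2.copyMakeBorder(b,0,25,0,0,cv2.BORDER_CONSTANT)
o=np.hstack([cv2.resize(x,(400,400),interpolation=cv2.INTER_CUBIC) for x in(a,b)])
o=cv2.convertScaleAbs(o,alpha=1.6,beta=20)
cv2.imwrite("pics/crop0.png",o)
E
```

```text
(no output)
```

View pics/crop0.png

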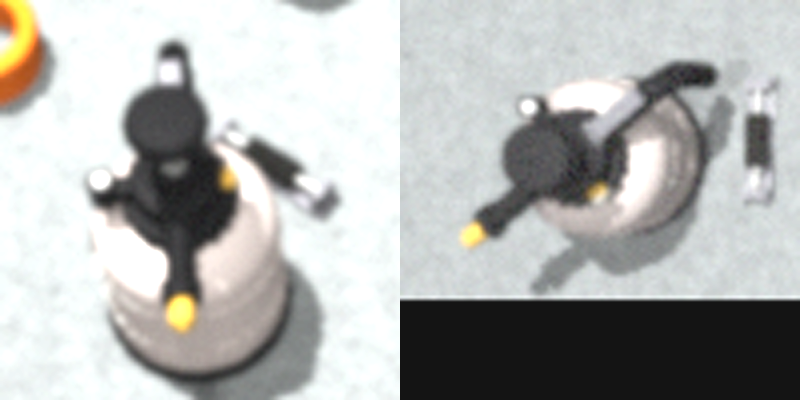

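The crop shows the knob top at side (211.2,291.5) and top (123.7,229.2). The pin is at side (195,307.2) and top (122.2,216.5), and the nozzle tip at side (215.2,340) and top (108,248.7).

```bash
cat > h.py <<'E'
from rig import manip
import cv2,numpy as np
C={n:manip.camera_params(n) for n in("side","top")}
def ray(n,p):
    c=C[n];K=np.array([[c["fx"],0,c["cx"]],[0,c["fy"],c["cy"]],[0,0,1]])
    u=cv2.undistortPoints(np.array([[p]],float),K,c["dist"])[0,0]
    d=c["R"].T@np.array([*u,1]);return -c["R"].T@c["t"],d/np.linalg.norm(d)
def onz(n,p,z):
    o,d=ray(n,p);return (o+d*(z-o[2])/d[2])[:2]
def tri(ps,pt):
    A=0;b=0
    for n,p in(("side",ps),("top",pt)):
        o,d=ray(n,p);M=np.eye(3)-np.outer(d,d);A=A+M;b=b+M@o
    return np.linalg.solve(A,b)
def proj(n,X):
    c=C[n];K=np.array([[c["fx"],0,c["cx"]],[0,c["fy"],c["cy"]],[0,0,1]])
    return cv2.projectPoints(np.array([X],float),cv2.Rodrigues(c["R"])[0],c["t"],K,c["dist"])[0][0,0]
E
python3 - <<'E'
from h import *
np.set_printoptions(precision=4,suppress=True)
for nm,s,t,z in(("knob",(211,291.3),(123.4,228.9),.26),("pin",(194.7,307),(122,216.2),.188),("noz",(215,340),(107.7,248.5),.18)):
    print(nm,tri(s,t),onz("side",s,z),onz("top",t,z))
E
```

```text
knob [0.4798 0.2572 0.2589] [0.4791 0.2575] [0.4801 0.257 ]
pin [0.5182 0.2857 0.1848] [0.5174 0.2871] [0.5177 0.2843]
noz [0.4231 0.3313 0.1824] [0.4243 0.3308] [0.4226 0.3319]
```

Emit:
move_arm --deltas '[[[0, 0, -0.089, 0, 1], [0.1, -0.12, -0.089, 0, 1], [0.6763, -0.7887, -0.089, 0, 1], [0.6763, -0.7887, -0.089, 0, 1], [0.6763, -0.7887, -0.089, 0, 1], [0.6763, -0.7887, -0.089, 0, 1], [0.6763, -0.7887, -0.089, 0, 1], [0.6763, -0.7887, -0.089, 0, 1], [0.6763, -0.7887, -0.089, 0, 1], [0.6763, -0.7887, -0.089, 0, 1], [0.6763, -0.7887, -0.089, 0, 1], [0.6763, -0.7887, -0.089, 0, 1]]]' --squeeze 40

```text
clock: 1.3
position: [0.3904, -0.0083, 0.3059]
ee_rot: [0.0, 0.981, 0.194, 0.0]
contact_force: [1.7, -0.5, 0.3]
width: -0.0003
gripper_force: 0.0
```

Emit:
move_arm --deltas '[[[0, 0, 0, 0, 1], [0, 0, 0, 0, 1], [0, 0, 0, 0, 1], [0, 0, 0, 0, 1]]]'

```text
clock: 1.7
position: [0.3902, -0.0117, 0.3057]
ee_rot: [0.0, 0.981, 0.192, -0.0]
contact_force: [-0.5, -0.2, 0.2]
width: -0.0003
gripper_force: 0.0
```

Emit:
move_arm --deltas '[[[0.2312, -0.2684, -0.005, 0, 1], [0.2312, -0.2684, -0.005, 0, 1], [0.2312, -0.2684, -0.005, 0, 1], [0.2312, -0.2684, -0.005, 0, 1], [0.2312, -0.2684, -0.005, 0, 1], [0.2312, -0.2684, -0.005, 0, 1], [0.2312, -0.2684, -0.005, 0, 1], [0.2312, -0.2684, -0.005, 0, 1], [0.2312, -0.2684, -0.005, 0, 1], [0.2312, -0.2684, -0.005, 0, 1], [0.2312, -0.2684, -0.005, 0, 1], [0.2312, -0.2684, -0.005, 0, 1]]]'

```text
clock: 2.9
position: [0.48, 0.2578, 0.3102]
ee_rot: [0.0, 0.981, 0.193, 0.0]
contact_force: [-1.1, 0.0, 0.1]
width: 0.0
gripper_force: 0.0
```

```bash
python3 - <<'E'
from h import *
o=[]
s=manip.get_state();p=s["position"];print(p,s["ee_rot"],s["contact_force"])
for n,(x,y) in(("side",(160,222)),("top",(75,170))):
    im=cv2.cvtColor(manip.get_image(n),cv2.COLOR_RGB2BGR);cv2.imwrite(f"pics/{n}1.png",im)
    print(n,"tip",proj(n,p-[0,0,.008]),"knob",proj(n,[.4797,.2572,.26]))
    o.append(cv2.resize(im[y:y+120,x:x+100],(400,480),interpolation=cv2.INTER_CUBIC))
cv2.imwrite("pics/crop1.png",cv2.convertScaleAbs(np.hstack(o),alpha=1.6,beta=20))
E
```

```text
[0.47995357 0.25779042 0.31019454] [1.05030278e-05 9.81186028e-01 1.93064515e-01 2.69256050e-04] [-1.1172598   0.01153898  0.06186874]
side tip [208.94398111 282.21926248] knob [210.88816731 291.08738146]
top tip [118.20208011 229.05178465] knob [123.33826218 229.04270947]
```

View pics/crop1.png

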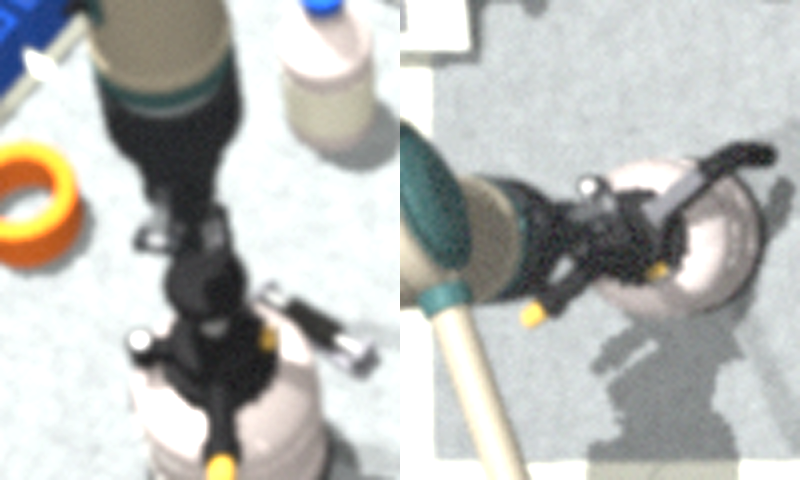

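The closed fingertips stand over the knob (side crop about (205,240), knob at (205,280)), and the pin is visible at (138,342). I'll press gently first.

Emit:
move_arm --deltas '[[[0, 0, 0.03, 0, 1], [0, 0, 0.05, 0, 1], [0, 0, 0.06, 0, 1], [0, 0, 0.07, 0, 1], [0, 0, 0.08, 0, 1], [0, 0, 0.08, 0, 1], [0, 0, 0.08, 0, 1]]]'

```text
clock: 3.7
position: [0.4796, 0.2584, 0.2473]
ee_rot: [0.0, 0.981, 0.194, 0.0]
contact_force: [-3.6, -1.1, 6.5]
width: 0.0002
gripper_force: 3.2
```

Emit:
move_arm --deltas '[[[0, 0, 0.008, 0, 1], [0, 0, 0.014, 0, 1], [0, 0, 0.019, 0, 1], [0, 0, 0.022, 0, 1], [0, 0, 0.022, 0, 1], [0, 0, 0.022, 0, 1]]]'

```text
clock: 4.3
position: [0.4797, 0.2584, 0.232]
ee_rot: [0.0, 0.981, 0.194, 0.001]
contact_force: [-5.2, -1.8, 15.6]
width: -0.0001
gripper_force: 8.0
```

Emit:
move_arm --deltas '[[[0, 0, 0.003, 0, 1], [0, 0, 0.005, 0, 1], [0, 0, 0.005, 0, 1]]]'

```text
clock: 4.6
position: [0.4799, 0.2586, 0.2318]
ee_rot: [-0.0, 0.981, 0.194, 0.003]
contact_force: [-9.7, -3.8, 33.0]
width: -0.0002
gripper_force: 16.7
```

Emit:
move_arm --deltas '[[[0, 0, -0.025, 0, 1], [0, 0, -0.058, 0, 1], [0, 0, -0.058, 0, 1], [0, 0, -0.058, 0, 1], [0, 0, -0.045, 0, 1], [0, 0, -0.025, 0, 1], [0, 0, -0.009, 0, 1], [0, 0, -0.002, 0, 1], [0, 0, -0.001, 0, 1], [0, 0, -0.001, 0, 1], [0, 0, -0.001, 0, 1]]]'

```text
clock: 5.7
position: [0.4808, 0.2589, 0.2317]
ee_rot: [-0.0, 0.981, 0.194, 0.004]
contact_force: [-7.7, -2.9, 39.8]
width: 0.0001
gripper_force: 19.4
```

Emit:
move_arm --deltas '[[[0, 0, -0.025, 0, 1], [0, 0, -0.057, 0, 1], [0, 0, -0.057, 0, 1], [0, 0, -0.057, 0, 1], [0, 0, -0.057, 0, 1]]]'

```text
clock: 6.2
position: [0.4788, 0.2581, 0.2682]
ee_rot: [0.0, 0.981, 0.194, -0.002]
contact_force: [0.6, -0.6, 0.7]
width: -0.0001
gripper_force: 0.0
```

```bash
cat > look.py <<'E'
from h import *
import sys
k=sys.argv[1];o=[]
s=manip.get_state();print(s["position"],s["contact_force"])
for n,(x,y) in(("side",(170,262)),("top",(90,190))):
    im=cv2.cvtColor(manip.get_image(n),cv2.COLOR_RGB2BGR)
    o.append(cv2.resize(im[y:y+100,x:x+80],(400,500),interpolation=cv2.INTER_CUBIC))
    print(n,[proj(n,[.5181,.2857,z]).round(1) for z in(.186,.207)])
cv2.imwrite(f"pics/crop{k}.png",cv2.convertScaleAbs(np.hstack(o),alpha=1.6,beta=20))
E
python3 look.py 2
```

```text
[0.47884519 0.2581459  0.26820453] [ 0.63352333 -0.58164739  0.72051858]
side [array([194.9, 306.8]), array([193.9, 302.9])]
top [array([121.8, 216.1]), array([119.5, 215.9])]
```

View pics/crop2.png

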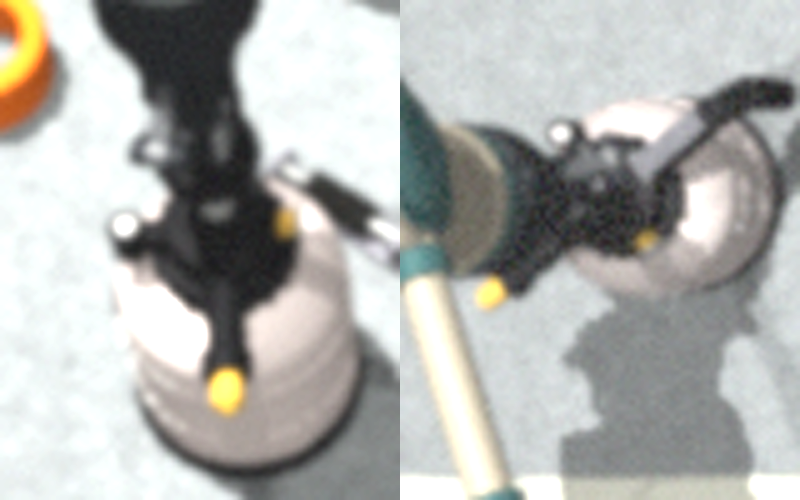

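The pin is still in at side crop (124,225), and the sprayer hasn't moved. I'll carry on with strokes, rising a little higher between them.

Emit:
move_arm --deltas '[[[0, 0, -0.008, 0, 1], [0, 0, -0.008, 0, 1], [0, 0, 0.012, 0, 1], [0, 0, 0.032, 0, 1], [0, 0, 0.046, 0, 1], [0, 0, 0.053, 0, 1], [0, 0, 0.054, 0, 1], [0, 0, 0.054, 0, 1], [0, 0, 0.054, 0, 1]]]'

```text
clock: 7.2
position: [0.4819, 0.2593, 0.2319]
ee_rot: [-0.001, 0.981, 0.194, 0.004]
contact_force: [-1.8, -1.1, 17.8]
width: 0.0
gripper_force: 8.7
```

Emit:
move_arm --deltas '[[[0, 0, -0.025, 0, 1], [0, 0, -0.062, 0, 1], [0, 0, -0.062, 0, 1], [0, 0, -0.062, 0, 1], [0, 0, -0.062, 0, 1], [0, 0, -0.045, 0, 1], [0, 0, -0.025, 0, 1], [0, 0, -0.009, 0, 1], [0, 0, -0.002, 0, 1], [0, 0, -0.0, 0, 1], [0, 0, 0, 0, 1], [0, 0, 0, 0, 1]]]'

```text
clock: 8.4
position: [0.4807, 0.2589, 0.2319]
ee_rot: [-0.0, 0.981, 0.194, 0.003]
contact_force: [-4.7, -2.2, 24.5]
width: -0.0001
gripper_force: 12.5
```

Emit:
move_arm --deltas '[[[0, 0, -0.025, 0, 1], [0, 0, -0.062, 0, 1], [0, 0, -0.062, 0, 1], [0, 0, -0.062, 0, 1], [0, 0, -0.062, 0, 1]]]'

```text
clock: 8.9
position: [0.479, 0.2582, 0.2751]
ee_rot: [0.0, 0.981, 0.194, -0.002]
contact_force: [0.3, 0.2, -0.3]
width: 0.0
gripper_force: 0.0
```

```bash
python3 look.py 3
```

```text
[0.47900102 0.25818847 0.27511257] [ 0.29539784  0.15698811 -0.26330669]
side [array([194.9, 306.8]), array([193.9, 302.9])]
top [array([121.8, 216.1]), array([119.5, 215.9])]
```

View pics/crop3.png

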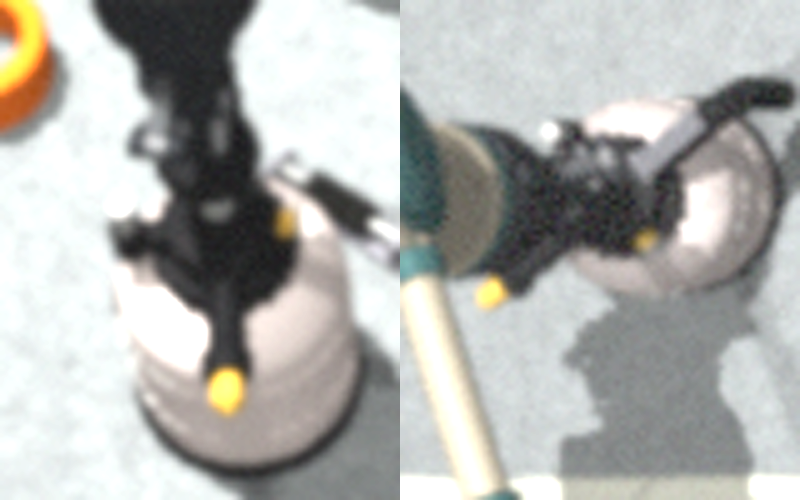

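The pin has risen clearly. In the top crop it moved from x=561 to x=550, close to the full 2.3 px. Two more strokes will make sure of it.

Emit:
move_arm --deltas '[[[0, 0, 0.012, 0, 1], [0, 0, 0.036, 0, 1], [0, 0, 0.053, 0, 1], [0, 0, 0.06, 0, 1], [0, 0, 0.062, 0, 1], [0, 0, 0.062, 0, 1], [0, 0, 0.062, 0, 1]]]'

```text
clock: 9.7
position: [0.4805, 0.2588, 0.2319]
ee_rot: [-0.0, 0.981, 0.194, 0.002]
contact_force: [-6.0, -2.2, 25.0]
width: 0.0003
gripper_force: 12.5
```

Emit:
move_arm --deltas '[[[0, 0, -0.025, 0, 1], [0, 0, -0.062, 0, 1], [0, 0, -0.062, 0, 1], [0, 0, -0.062, 0, 1], [0, 0, -0.062, 0, 1], [0, 0, -0.045, 0, 1], [0, 0, -0.025, 0, 1], [0, 0, -0.009, 0, 1], [0, 0, -0.002, 0, 1], [0, 0, 0, 0, 1], [0, 0, 0, 0, 1], [0, 0, 0, 0, 1]]]'

```text
clock: 10.9
position: [0.4805, 0.2588, 0.2318]
ee_rot: [-0.0, 0.981, 0.194, 0.002]
contact_force: [-5.3, -2.2, 26.5]
width: -0.0002
gripper_force: 13.2
```

Emit:
move_arm --deltas '[[[0, 0, -0.025, 0, 1], [0, 0, -0.062, 0, 1], [0, 0, -0.11, 0, 1], [0, 0, -0.16, 0, 1], [0, 0, -0.2, 0, 1], [0, 0, -0.2, 0, 1], [0, 0, -0.2, 0, 1], [0, 0, -0.2, 0, 1]]]'

```text
clock: 11.7
position: [0.4793, 0.2583, 0.385]
ee_rot: [0.0, 0.981, 0.194, -0.002]
contact_force: [-0.4, -0.7, 0.3]
width: -0.0
gripper_force: 0.0
```

```bash
python3 look.py 4
```

```text
[0.47930629 0.2583064  0.38497215] [-0.42147938 -0.73697108  0.27871308]
side [array([194.9, 306.8]), array([193.9, 302.9])]
top [array([121.8, 216.1]), array([119.5, 215.9])]
```

View pics/crop4.png

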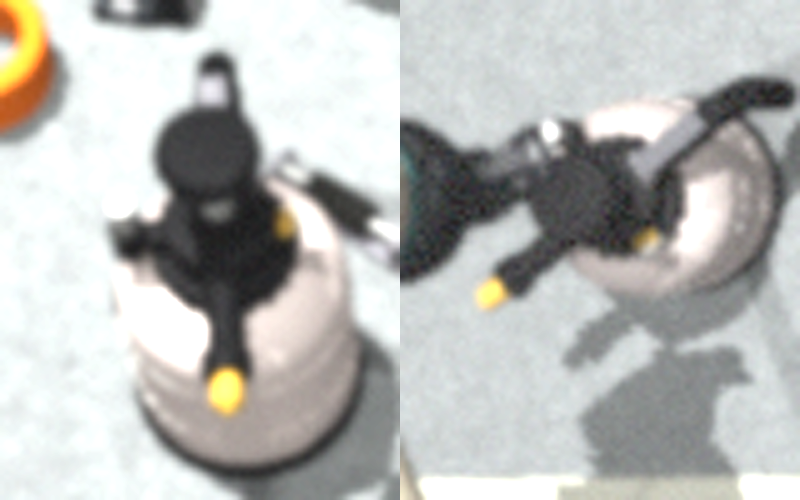

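The pin hasn't changed over the last two strokes: top crop (551,131), side top about (120,207), matching the 19 mm prediction. The knob is up, spanning y=105–198 as it did at the start. The sprayer hasn't moved, and the arm is clear.

```bash
python3 -c "
from rig import manip
print(manip.sign_off())"
```

```text
the job is handed in; nothing more can be done
None
```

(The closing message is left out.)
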